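# Put the scrapers and the wheel away in the bench rack

### The job

Clear the bench into the wooden rack: first push the wooden wheel over the table into the open bay under the rack until it touches the back, while the slots above are still empty. Then slide every scraper that is lying out, blade first and flat, all the way into a slot of its own width (wide blades in wide slots, narrow blades in narrow ones), so that the handle stops against the slot's roof. Push the wheel, do not lift it, and leave the other things on the table where they are.

Things in the scene. Friction and masses are not known exactly. Their poses are not given: they have to be found in the camera images.
- rack: Fixed wooden rack on the table, 330 wide (y), 135 deep (x), 76 high: a shelf 55 mm up whose front 50 mm are an open apron; behind it four flat slots in a row under a roof board. Below the shelf, in the middle, an open bay 150 wide between the two inner legs, 43 high. Origin: on the table, middle of the apron's front edge; x points into the rack, y to its left, z up.
- bay_seat (a point): Where the wheel's centre lies when the wheel touches the bay's back rail: on the rack's centre line, 21.5 mm behind the apron's front edge, 14 mm above the table. Axes as the rack's. A wheel that is home still shows about 39 mm of its rim in front of the apron.
- wide_slot_1 (a point): Mouth of a wide slot: mid-width, at the roof board's front (x = 50, y = -120 mm on the rack), 57 mm above the table. Opening 66 wide, 11 high (floor at 55, roof at 66, top of the roof board at 76 mm); the slot is 85 deep, and the scraper's thick handle stops against the roof board. x points into the slot, z up.
- wide_slot_2 (a point): Mouth of a wide slot: mid-width, at the roof board's front (x = 50, y = 40 mm on the rack), 57 mm above the table. Opening 66 wide, 11 high (floor at 55, roof at 66, top of the roof board at 76 mm); the slot is 85 deep, and the scraper's thick handle stops against the roof board. x points into the slot, z up.
- narrow_slot_1 (a point): Mouth of a narrow slot: mid-width, at the roof board's front (x = 50, y = -40 mm on the rack), 57 mm above the table. Opening 42 wide, 11 high (floor at 55, roof at 66, top of the roof board at 76 mm); the slot is 85 deep, and the scraper's thick handle stops against the roof board. x points into the slot, z up.
- narrow_slot_2 (a point): Mouth of a narrow slot: mid-width, at the roof board's front (x = 50, y = 120 mm on the rack), 57 mm above the table. Opening 42 wide, 11 high (floor at 55, roof at 66, top of the roof board at 76 mm); the slot is 85 deep, and the scraper's thick handle stops against the roof board. x points into the slot, z up.
- wide_scraper_1_grip (a point): Wide scraper lying flat, 120 g (may be absent: None): steel blade 60 wide, 75 long, 4 thick, flush with the underside of a dark handle 22 wide, 24 high, 100 long. This point: mid-section of the handle, 30 mm behind the shoulder where the blade begins, 12 mm above the underside; grip here across the 22 mm, tips low. x points to the blade tip, z up.
- wide_scraper_1_neck (a point): Shoulder of the same scraper: middle of the blade's root, 2 mm above the underside; the balance point is about 12 mm ahead of it. When the scraper is home this point is at a slot's mouth point. Axes as for the grip point.
- wide_scraper_2_grip (a point): Wide scraper lying flat, 120 g (may be absent: None): steel blade 60 wide, 75 long, 4 thick, flush with the underside of a dark handle 22 wide, 24 high, 100 long. This point: mid-section of the handle, 30 mm behind the shoulder where the blade begins, 12 mm above the underside; grip here across the 22 mm, tips low. x points to the blade tip, z up.
- wide_scraper_2_neck (a point): Shoulder of the same scraper: middle of the blade's root, 2 mm above the underside; the balance point is about 12 mm ahead of it. When the scraper is home this point is at a slot's mouth point. Axes as for the grip point.
- narrow_scraper_1_grip (a point): Narrow scraper lying flat, 120 g (may be absent: None): steel blade 36 wide, 75 long, 4 thick, flush with the underside of a dark handle 22 wide, 24 high, 100 long. This point: mid-section of the handle, 30 mm behind the shoulder where the blade begins, 12 mm above the underside; grip here across the 22 mm, tips low. x points to the blade tip, z up.
- narrow_scraper_1_neck (a point): Shoulder of the same scraper: middle of the blade's root, 2 mm above the underside; the balance point is about 12 mm ahead of it. When the scraper is home this point is at a slot's mouth point. Axes as for the grip point.
- narrow_scraper_2_grip (a point): Narrow scraper lying flat, 120 g (may be absent: None): steel blade 36 wide, 75 long, 4 thick, flush with the underside of a dark handle 22 wide, 24 high, 100 long. This point: mid-section of the handle, 30 mm behind the shoulder where the blade begins, 12 mm above the underside; grip here across the 22 mm, tips low. x points to the blade tip, z up.
- narrow_scraper_2_neck (a point): Shoulder of the same scraper: middle of the blade's root, 2 mm above the underside; the balance point is about 12 mm ahead of it. When the scraper is home this point is at a slot's mouth point. Axes as for the grip point.
- wheel_center (a point): Centre of a loose round wooden wheel, 121 in diameter, 28 thick, lying flat on the table, 250 g; this point is 14 mm above the table. Too wide to grip across; its bore is no grip.
- glue_bottle: White glue bottle with red cap, 51 wide, 142 high, standing behind the rack. Bystander; origin at the centre of its underside.
- cork_block: Cork sanding block 40x70x26 lying beside the left end of the rack. Bystander; origin at the centre of its underside.
- try_square: Try square, 85x159x15, lying beside the rack on the left. Bystander; origin at the centre of its underside.

How it is judged:
By the outcome, as a careful person would: the job done as asked, in the order asked, and still so for the second after the job is handed in, with the robot touching nothing.
Of wide_scraper_1, wide_scraper_2, narrow_scraper_1, narrow_scraper_2 only 3 to 4 are there at a start; the rules pass over those that are not, and their reading is None.
At some moment in a run one of wide_scraper_1, wide_scraper_2, narrow_scraper_1, narrow_scraper_2 may be knocked a few centimetres aside while the robot is not near it.
Once in a run the grip may slacken for a moment while it holds something.
It also fails if it takes over 200 s, if anything falls off the work surface, if the arm or the gripper's body presses on something with over 40 N, if the wrist force passes 120 N, or if a joint passes its speed limit or range.

### The arm

A 6-joint arm with a two-finger parallel gripper is mounted at the origin on the work surface; the furniture and walls round the work are solid. World frame = base frame: x ahead of the robot, y to its left, z up, the work surface at z = 0. Lengths are in m, angles in rad, forces in N, time in s.
With the tool pointing down it reaches from about 0.325 to 0.9 m from the base axis. Payload 6.1 kg.
Tool frame: the origin (TCP) lies midway between the tips of the shut fingers; the grasp point (between the pads) lies 19 mm behind it; z points along the fingers, y is the line along which they close (so a half turn about z gives the same grasp; the last joint's range is limited). The gripper opens to 85 mm and grips with 20 to 120 N. Pads are 22 mm wide; open, the fingers measure 114 mm over their backs; the gripper's body (76 mm by 85 mm) begins 54 mm behind the grasp point. The pads swing forward as they close: fully open they stand 13 mm farther back than shut.
Start: joints at [1.1, 0.22, 1.526, -0, 1.395, -0.126], TCP at [0.211, 0.588, 0.206] pointing down, gripper open.
Joint ranges: [-2.98, 2.98], [-0.91, 2.08], [0.09, 2.57], [-1.24, 4.39], [0.2, 2.65], [-2.68, 2.68]. Speed limits (rad/s): [2.57, 2.57, 3.01, 3.14, 3.14, 3.14].

### API

Orientations are given as [roll, pitch, yaw] about the fixed x, y, z axes, in that order (R = Rz(yaw) Ry(pitch) Rx(roll)).
In Python, from plant import movep, move_l, set_joints, gripper_to, hold, inverse_kinematics, observe, get_image, get_calibration, Unreachable, job_done gives the robot as it stands. Calls block until the motion is done:
- movep(position, orientation): joint-space move of the TCP to a pose.
- move_l(position, feed=0.15, rotation=None, max_force=None): straight line of the TCP; rotation=None keeps the orientation; feed is the mean speed in m/s. With max_force (N) it stops when the force on the tool has changed by that much, and returns True; else False.
- set_joints(angles): joint-space move.
- gripper_to(opening, f_grip=None): finger opening in m; f_grip is the grip in N (None keeps the last); returns when the fingers have stopped.
- hold(seconds).
- inverse_kinematics(position, orientation): joint angles nearest the present ones, or None.
- observe(): the state.
- get_image(name): name is "scene" or "top" or "wrist"; returns (picture, depth): 420x560x3 uint8, red, green, blue; 420x560 float32, m along the optical axis (not along the pixel's ray), 0 where there is no reading.
- get_calibration(name): a dict with "intrinsics" (3x3 intrinsics, pixels), "world_from_camera" (4x4, takes a point from camera to world coordinates). Camera axes: x right, y down, z forward; pixel columns grow to the right and rows downward; lengths in m; the calibration is good to about 2 mm. A picture is of the moment at which its call begins: read the wrist's pose just before it. get_calibration takes no time and is no camera call; for the wrist camera it gives the pose at the moment of the call.
A pose or a line that the arm cannot do raises Unreachable and nothing moves.
- job_done(): hands the job in; it is judged then, once.
The state is a dict: "time_s": time; "q": joint angles; "joint_velocities": joint speeds; "joint_torque": joint torques, N m; "eef_pos": TCP position; "tcp_rot": TCP orientation; "ft_force": force on the tool from outside, world axes, zero at the start; "torque": the same for the moment, N m; "opening": finger opening in m; "grasp_force": force on a finger pad.
Only numpy, scipy, OpenCV 4.12 (cv2) and the standard library are available. Lean on these libraries where they do the work, as an engineer would, in place of code of your own. Each camera call takes 0.05 s, during which the arm holds its last target. There are 200 camera calls.

## Working session

There is one attempt and no reset: what is moved stays moved. The work goes in short steps, each a Python script; the robot and the scene stay as the last script left them, time stands still between calls to the robot, and variables do not carry over. Pictures are saved under pics/ and viewed, at most 14 in all, crops included, and the job is handed in when it is done.

```bash
ls; mkdir -p pics; python3 - <<'E'
from plant import *
import cv2,numpy as np
for n in ("scene","top"):
    im,d=get_image(n); cv2.imwrite(f"pics/{n}0.png",im[:,:,::-1]); np.savez(f"pics/{n}0.npz",im=im,d=d)
    c=get_calibration(n); print(n,np.round(c["intrinsics"],1).tolist(),np.round(c["world_from_camera"],3).tolist(), (d>0).mean())
E
```

```text
pics
scene [[495.4, 0.0, 282.7], [0.0, 495.4, 212.4], [0.0, 0.0, 1.0]] [[0.689, -0.453, 0.566, -0.201], [-0.725, -0.431, 0.537, -0.779], [0.001, -0.78, -0.625, 0.912], [0.0, 0.0, 0.0, 1.0]] 0.9959651360544217
top [[425.4, 0.0, 282.6], [0.0, 425.4, 210.4], [0.0, 0.0, 1.0]] [[0.024, -0.98, 0.195, 0.324], [-1.0, -0.023, 0.007, -0.049], [-0.002, -0.196, -0.981, 1.317], [0.0, 0.0, 0.0, 1.0]] 0.9960416666666667
```

View pics/scene0.png

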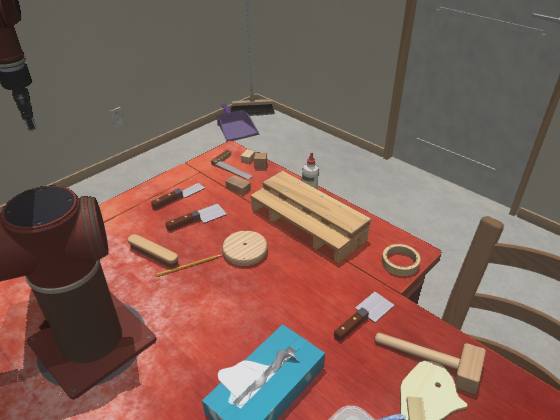

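View pics/top0.png

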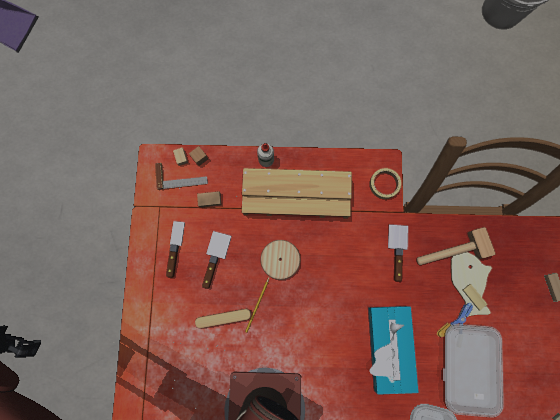

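Three scrapers are out: narrow at about (175,250), wide at (216,258) and wide at (398,250) in the top view. The wheel is at (281,260), and the rack spans (243–351, 170–215).

```bash
cat > h.py <<'E'
from plant import *
import cv2,numpy as np
def cast(c,uv,z):
    K=c["intrinsics"];T=c["world_from_camera"]
    uv=np.atleast_2d(uv).astype(float)
    r=np.c_[(uv[:,0]-K[0,2])/K[0,0],(uv[:,1]-K[1,2])/K[1,1],np.ones(len(uv))]@np.array(T)[:3,:3].T
    o=np.array(T)[:3,3]; return o+r*((z-o[2])/r[:,2])[:,None]
def cloud(c,d):
    K=c["intrinsics"];T=np.array(c["world_from_camera"]);v,u=np.indices(d.shape)
    p=np.stack([(u-K[0,2])/K[0,0]*d,(v-K[1,2])/K[1,1]*d,d],-1)
    return p@T[:3,:3].T+T[:3,3]
def snap(n,name=None):
    c=get_calibration(n);im,d=get_image(n)
    if name: cv2.imwrite(f"pics/{name}.png",im[:,:,::-1])
    return c,im,d
def blobs(m,amin):
    n,l,s,_=cv2.connectedComponentsWithStats(m.astype(np.uint8))
    return [l==i for i in range(1,n) if s[i,4]>=amin]
E
python3 - <<'E'
from h import *
f=np.load("pics/top0.npz");im,d=f["im"],f["d"];c=get_calibration("top");P=cloud(c,d)
hsv=cv2.cvtColor(im,cv2.COLOR_RGB2HSV)
reg=np.zeros(d.shape,bool);reg[215:295,150:430]=1
print("table z",np.median(P[230:290,330:370,2]))
for b in blobs(reg&(hsv[...,1]<60)&(hsv[...,2]>140),60):
    v,u=np.nonzero(b);q=cast(c,np.c_[u,v],.004);r=cv2.minAreaRect((q[:,:2]*1000).astype(np.float32));print("blade",len(u),q.mean(0).round(3),np.round(r[1]),np.median(P[b][:,2]).round(4))
for b in blobs(reg&(hsv[...,2]<95),60):
    v,u=np.nonzero(b);q=cast(c,np.c_[u,v],.024);print("dark",len(u),u.mean(),v.mean(),q.mean(0).round(3))
H=P[...,2]
for lo,hi,z in((.066,.086,.076),(.045,.062,.055),(.02,.035,.028)):
  for b in blobs((H>lo)&(H<hi)&(P[...,0]<.95)&(P[...,0]>.3)&(abs(P[...,1])<.4),150):
    v,u=np.nonzero(b);q=cast(c,np.c_[u,v],z);r=cv2.minAreaRect((q[:,:2]*1000).astype(np.float32));print(z,len(u),q.mean(0).round(3),[np.round(x,1) for x in r],np.median(H[b]).round(3),u.mean(),v.mean())
# generic overview: all bumps
for b in blobs((H>.008)&(P[...,0]>.25)&(P[...,0]<.95),40):
    p=P[b];print("bump",p.min(0).round(3),p.max(0).round(3))
print(observe()["eef_pos"])
c,im,d=snap("wrist");T=c["world_from_camera"];print(np.round(T,3).tolist(),np.round(c["intrinsics"],0).tolist());print(np.array(observe()["tcp_rot"]))
E
```

```text
table z -0.0004890519523460535
blade 255 [0.507 0.288 0.004] [34. 73.] 0.0033
blade 438 [ 0.512 -0.4    0.004] [59. 73.] 0.0037
blade 447 [0.474 0.157 0.004] [59. 73.] 0.0032
blade 117 [ 0.435 -0.019  0.004] [ 10. 108.] 0.0276
blade 65 [ 0.431 -0.044  0.004] [  6. 111.] 0.0276
blade 78 [ 0.435 -0.002  0.004] [ 8. 96.] 0.0279
blade 78 [ 0.432 -0.058  0.004] [  7. 102.] 0.0273
dark 278 308.50359712230215 216.55395683453239 [ 0.564 -0.12   0.024]
dark 279 172.4516129032258 261.31541218637994 [0.417 0.29  0.024]
dark 63 293.85714285714283 268.2857142857143 [ 0.405 -0.078  0.024]
dark 263 397.7034220532319 264.34980988593156 [ 0.424 -0.392  0.024]
dark 268 210.1492537313433 271.68283582089555 [0.388 0.174 0.024]
0.076 3003 [ 0.656 -0.081  0.076] [array([656.2, -80. ]), array([328.7,  85.6]), np.float64(89.4)] 0.075 296.7412587412587 183.23376623376623
0.055 1920 [ 0.591 -0.08   0.055] [array([590.7, -79.6]), array([328.9,  55.1]), np.float64(89.4)] 0.054 295.9166666666667 205.8265625
0.028 235 [ 0.677 -0.355  0.028] [array([ 677.8, -355.1]), array([87.4, 94.7]), np.float64(88.3)] 0.025 38
[... 1154 characters left out ...]

bump [ 0.324 -0.049  0.008] [0.636 0.229 1.317]
bump [ 0.25  -0.68   0.008] [ 0.541 -0.049  1.317]
bump [ 0.324 -0.094  0.009] [0.49  0.025 1.317]
bump [0.37  0.28  0.008] [0.474 0.309 0.03 ]
bump [ 0.374 -0.408  0.008] [ 0.474 -0.381  0.03 ]
bump [ 0.324 -0.049  0.009] [0.436 0.197 1.317]
bump [ 0.326 -0.876  0.008] [ 0.41  -0.839  0.031]
bump [ 0.25  -0.42   0.008] [ 0.324 -0.049  1.317]
bump [0.25  0.047 0.008] [0.283 0.203 0.039]
[0.2109648  0.58767791 0.20521307]
[[0.338, 0.905, 0.259, 0.145], [0.941, -0.324, -0.095, 0.611], [-0.002, 0.276, -0.961, 0.373], [0.0, 0.0, 0.0, 1.0]] [[334.0, 0.0, 271.0], [0.0, 334.0, 202.0], [0.0, 0.0, 1.0]]
[-3.14005970e+00 -1.90147889e-04  2.79674604e+00]
```

```bash
python3 - <<'E'
from h import *
pi=np.pi
def go(y):
    global YW; YW=y
for yw in (pi/2,-pi/2):
    q=inverse_kinematics([.433,.065,.2],[pi,0,yw]); print(yw,None if q is None else np.round(q,2))
q=inverse_kinematics([.433,.065,.2],[pi,0,pi/2])
O=[pi,0,pi/2 if q is not None else -pi/2]
gripper_to(.04)
movep([.433,.068,.2],O); move_l([.433,.068,.03],.15); move_l([.433,.068,.006],.05)
print(move_l([.433,-.013,.006],.04,max_force=15),observe()["eef_pos"],observe()["ft_force"])
move_l([.433,.03,.006],.1); move_l([.433,.03,.2],.2)
movep([.345,-.08,.2],[pi,0,pi])
c,im,d=snap("top","top1");P=cloud(c,d);H=P[...,2]
for b in blobs((H>.02)&(H<.035)&(P[...,0]<.55)&(P[...,0]>.3)&(abs(P[...,1])<.13),100):
    v,u=np.nonzero(b);q=cast(c,np.c_[u,v],.028);print(len(u),cv2.minEnclosingCircle((q[:,:2]*1000).astype(np.float32)))
print(observe()["time_s"])
E
```

```text
1.5707963267948966 [-0.03 -0.24  2.    0.    1.39 -0.03]
-1.5707963267948966 None
False [ 0.43297925 -0.01285153  0.00598529] [0.11997816 0.42708469 0.04843097]
510 ((430.98516845703125, -34.75679016113281), 59.64628601074219)
10.2
```

View pics/top1.png

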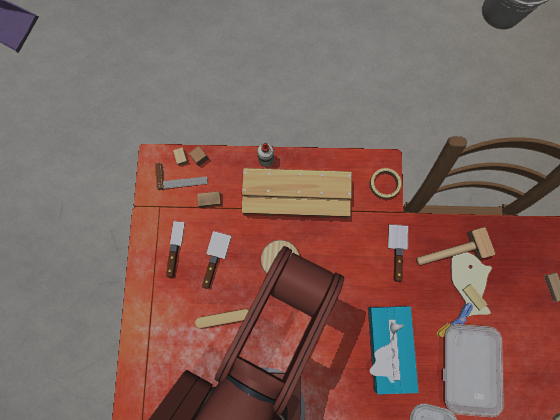

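The wheel at (281,258) seems unmoved after the push, so I'll repeat it and look while in contact.

```bash
python3 - <<'E'
from h import *
pi=np.pi
movep([.433,.068,.2],[pi,0,pi/2]); move_l([.433,.068,.03],.15); move_l([.433,.068,.006],.05)
print(observe()["opening"],observe()["tcp_rot"],observe()["ft_force"])
snap("wrist","w_a")
for y in (.02,0,-.013):
    print(move_l([.433,y,.006],.04,max_force=15),observe()["eef_pos"],observe()["ft_force"])
snap("wrist","w_b")
a=cv2.imread("pics/w_a.png");b=cv2.imread("pics/w_b.png");cv2.imwrite("pics/wab.png",cv2.resize(np.hstack([a,b]),(800,300)))
E
```

```text
0.04002939488196858 [-3.14091043e+00 -4.53586971e-05  1.57076781e+00] [ 1.69791007 -0.09366117 -0.35404999]
False [0.43297662 0.02017298 0.00599075] [ 0.5879237   0.02049425 -0.26003604]
False [ 4.32974904e-01 -1.73074691e-04  5.99505402e-03] [ 0.54720025  0.66145897 -0.95085089]
False [ 0.43299178 -0.01322454  0.00600261] [-0.2990645   0.06300213  0.10605971]
```

View pics/wab.png

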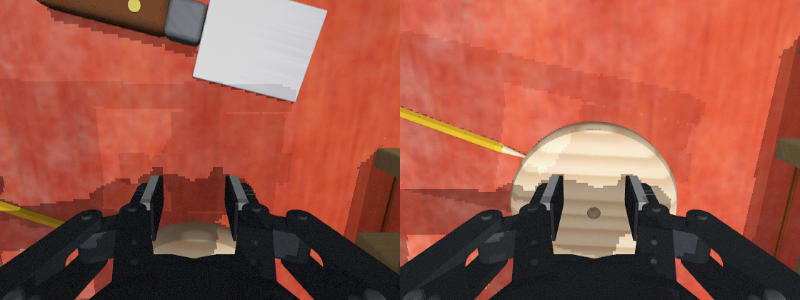

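Picture b shows the fingers standing over the wheel, with its bore at about (593,212), so the tips sit higher than the TCP says. I'll measure the tip height.

```bash
python3 - <<'E'
from h import *
def fing(tag):
    c,im,d=snap("wrist",tag);P=cloud(c,d);t=np.array(observe()["eef_pos"])
    m=(d>0)&(im.max(2)<150)&(P[...,2]<.12)&(np.ptp(im.astype(int),axis=2)<25)
    L=(P-t)[m]; 
    for s in(-1,1):
        k=L[(L[:,0]*s>0.005)&(abs(L[:,1])<.03)&(abs(L[:,0])<.06)]; 
        if len(k): print(tag,s,len(k),"lowest",np.percentile(k[:,2],[0,1,5,20]).round(4),k.min(0).round(3),k.max(0).round(3))
    w=(im[...,0]>150)&(im[...,1]>130)&(im[...,2]>80)&(P[...,2]<.05)&(P[...,2]>.015)
    p=P[w];print("wheel",len(p),np.median(p,0).round(4),p.min(0).round(3),p.max(0).round(3)); print(t,observe()["time_s"])
fing("w_c")
move_l([.433,-.013,.2],.2); fing("w_d"); gripper_to(0.0); fing("w_e"); print(observe()["opening"])
E
```

```text
w_c -1 21393 lowest [0.0205 0.0359 0.053  0.0807] [-0.06  -0.024  0.021] [-0.005  0.018  0.114]
w_c 1 21497 lowest [0.0215 0.0361 0.0533 0.0809] [ 0.005 -0.013  0.022] [0.06  0.018 0.114]
wheel 24237 [ 0.4328 -0.0084  0.0282] [ 0.374 -0.072  0.015] [0.492 0.026 0.043]
[ 0.43297823 -0.01299447  0.00598272] 16.4833
wheel 13218 [ 0.413  -0.01    0.0287] [ 0.234 -0.336  0.016] [0.649 0.148 0.037]
[ 0.43198166 -0.01275077  0.19841771] 17.65
wheel 13162 [ 0.4128 -0.0102  0.0287] [ 0.235 -0.09   0.017] [0.492 0.148 0.036]
[ 0.43300067 -0.01299849  0.19996315] 18.1667
-0.00020966147039643785
```

```bash
python3 - <<'E'
from h import *
for o in (0.,.022,.04,.085):
    gripper_to(o); c,im,d=snap("wrist");P=cloud(c,d);t=np.array(observe()["eef_pos"]);L=P-t
    m=(d>0)&(abs(L[...,0])<.075)&(abs(L[...,1])<.03)&(L[...,2]<.1)&(L[...,2]>-.05)
    k=L[m];lo=k[k[:,2]<np.percentile(k[:,2],3)]
    print(o,len(k),np.percentile(k[:,2],[0,.2,1,3]).round(4),np.median(abs(lo[:,0])).round(3),lo[:,1].min().round(3),lo[:,1].max().round(3))
    if o==0: cv2.imwrite("pics/shut.png",im[:,:,::-1])
E
```

```text
0.0 24531 [0.0274 0.0308 0.0353 0.0428] 0.006 0.006 0.011
0.022 26204 [0.0244 0.0287 0.0334 0.0405] 0.014 -0.012 0.011
0.04 25642 [0.0266 0.0296 0.0339 0.04  ] 0.021 -0.012 0.011
0.085 24910 [0.038  0.0394 0.0424 0.0467] 0.043 -0.011 0.011
```

View pics/shut.png

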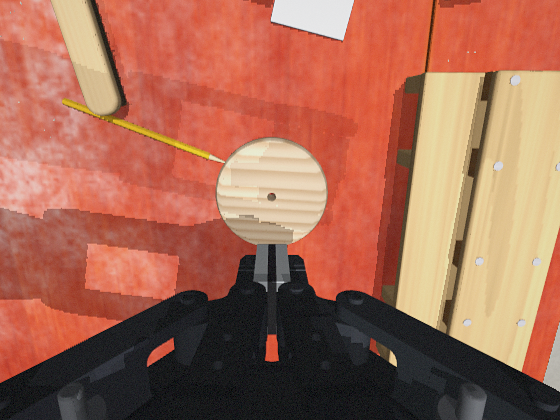

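In the shut picture the pad tips end near (270,245), about 25 mm above the reported TCP. I'll check this by touching bare table.

```bash
python3 - <<'E'
from h import *
gripper_to(0.)
move_l([.433,.08,.2],.2); move_l([.433,.08,.02],.15)
print(move_l([.433,.08,-.035],.015,max_force=4),observe()["eef_pos"],observe()["ft_force"])
move_l([.433,.08,.05],.1); print(observe()["time_s"])
E
```

```text
True [ 0.43299526  0.07999214 -0.02508417] [-1.87222006  1.29291427  4.98189969]
26.0167
```

The touch confirms it: the real tips are 25 mm above the reported TCP. I'll correct heights by that amount and redo the sideways push.

```bash
cat >> h.py <<'E'
DZ=-.025   # reported TCP z minus true (shut) tip z
pi=np.pi
def L(x,y,z,feed=.15,**k): return move_l([x,y,z+DZ],feed,**k)   # z = true tip height
def J(x,y,z,yaw): movep([x,y,z+DZ],[pi,0,yaw])
def wheel(n="top"):
    c,im,d=snap(n);P=cloud(c,d);H=P[...,2]
    for b in blobs((H>.02)&(H<.035)&(P[...,0]<.6)&(P[...,0]>.3)&(abs(P[...,1]+.03)<.12)&(im[...,1]>120),300):
        v,u=np.nonzero(b);q=cast(c,np.c_[u,v],.028);print("wheel",n,len(u),np.round(np.array(cv2.minEnclosingCircle((q[:,:2]*1000).astype(np.float32))[0]),1))
E
python3 - <<'E'
from h import *
gripper_to(.04)
L(.437,.068,.08); L(.437,.068,.008,.08)
print(L(.437,-.012,.008,.04,max_force=10),observe()["eef_pos"],observe()["ft_force"])
L(.437,.02,.008); L(.437,.05,.2,.2); wheel("wrist"); 
J(.34,-.08,.2,pi); wheel("top"); wheel("wrist")
print(observe()["time_s"])
E
```

```text
False [ 0.43700417 -0.01193062 -0.01699499] [ 0.51149394  0.28775325 -1.27271627]
wheel wrist 7476 [441.5 -74.6]
wheel top 584 [439.9 -77.8]
wheel wrist 7804 [437.1 -76.6]
33.2833
```

```bash
python3 - <<'E'
from h import *
L(.34,-.079,.06); L(.34,-.079,.008,.08)
print(L(.495,-.080,.008,.06,max_force=10),observe()["ft_force"])
print(L(.53,-.080,.008,.02,max_force=6),observe()["eef_pos"],observe()["ft_force"])
L(.47,-.08,.008); L(.40,-.08,.22,.2)
c,im,d=snap("wrist","w_wheel"); print(observe()["time_s"]); wheel("wrist")
P=cloud(c,d);H=P[...,2]; np.savez("pics/w_wheel.npz",im=im,d=d,T=c["world_from_camera"])
for lo,hi,z in((.068,.086,.076),(.048,.062,.055)):
  for b in blobs((H>lo)&(H<hi)&(P[...,0]>.5)&(P[...,0]<.75)&(abs(P[...,1]+.08)<.2),500):
    v,u=np.nonzero(b);q=cast(c,np.c_[u,v],z);r=cv2.minAreaRect((q[:,:2]*1000).astype(np.float32));print(z,len(u),[np.round(x,1) for x in r],np.median(H[b]).round(4))
E
```

```text
False [-1.70545966  0.12933702  0.56403244]
True [ 0.52375706 -0.07977173 -0.01770542] [-0.53377474 -0.17090921  1.71600259]
41.075
wheel wrist 3072 [569.2 -81.2]
0.076 724 [array([ 627.3, -225.9]), array([22.4, 62.6]), np.float64(42.2)] 0.0762
0.076 688 [array([628.6,  67.5]), array([61. , 21.4]), np.float64(47.9)] 0.0762
0.055 2826 [array([579.3, -79.5]), array([126.5,  37.2]), np.float64(90.0)] 0.0553
```

View pics/w_wheel.png

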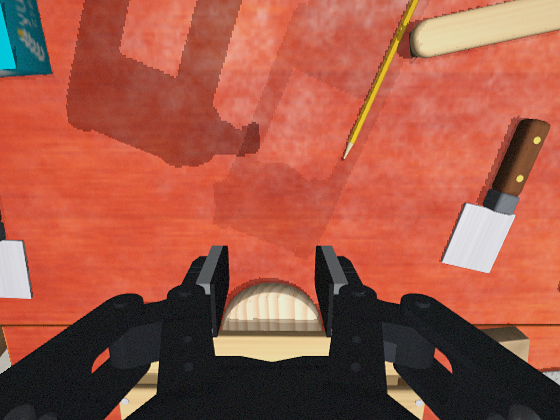

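The wheel rim pokes out from under the apron at about (270,285), and the pencil is untouched. Next I'll measure the rack from the side.

```bash
python3 - <<'E'
from h import *
J(.5,-.22,.36,pi/2)
def rack(n,tag):
    c,im,d=snap(n,tag);P=cloud(c,d);H=P[...,2]
    R=(P[...,0]>.52)&(P[...,0]<.74)&(P[...,1]>-.29)&(P[...,1]<.13)
    print(n,"table",np.median(H[(P[...,0]>.45)&(P[...,0]<.5)&(abs(P[...,1])<.1)&(d>0)]).round(4))
    for z,lo,hi in((.076,.07,.083),(.055,.049,.061)):
        b=max(blobs(R&(H>lo)&(H<hi)&(d>0),200),key=lambda a:a.sum())
        v,u=np.nonzero(b);q=cast(c,np.c_[u,v],z)[:,:2]*1000
        ey=[];exf=[]
        for y in range(-225,70,5):
            s=q[abs(q[:,1]-y)<2.5]
            if len(s)>3: exf.append((y,s[:,0].min(),s[:,0].max()))
        e=np.array(exf);f=np.polyfit(e[:,0],e[:,1],1);g=np.polyfit(e[:,0],e[:,2],1)
        xm=np.median(q[:,0]);s=q[abs(q[:,0]-xm)<15]
        print(n,z,"H",np.median(H[b]).round(4),"front x@-80",np.polyval(f,-80).round(1),"slope",f[0].round(4),"back",np.polyval(g,-80).round(1),g[0].round(4),"y ends",s[:,1].min().round(1),s[:,1].max().round(1),"res",np.std(e[:,1]-np.polyval(f,e[:,0])).round(2))
    w=(H>.022)&(H<.034)&(P[...,0]>.49)&(P[...,0]<.575)&(abs(P[...,1]+.08)<.06)&(im[...,1]>110)
    v,u=np.nonzero(w);q=cast(c,np.c_[u,v],.028)*1000;k=q[q[:,0]<q[:,0].min()+4] ;print("rim min x",q[:,0].min().round(1),"at y",k[:,1].mean().round(1),"y range",q[:,1].min().round(1),q[:,1].max().round(1))
rack("wrist","w_rack");rack("top","top2"); print(observe()["time_s"])
E
```

```text
wrist table 0.0
wrist 0.076 H 0.0764 front x@-80 614.6 slope 0.0082 back 699.7 0.0093 y ends -244.3 -33.8 res 0.27
wrist 0.055 H 0.0554 front x@-80 565.5 slope 0.0097 back 619.5 0.0096 y ends -243.5 -28.2 res 0.33
rim min x 528.1 at y -77.2 y range -133.5 -26.5
top table -0.0009
top 0.076 H 0.0755 front x@-80 615.8 slope -0.0018 back 697.5 0.0076 y ends -244.3 84.3 res 3.13
top 0.055 H 0.0545 front x@-80 568.5 slope -0.0449 back 616.7 0.0118 y ends -204.6 84.1 res 7.88
rim min x 529.7 at y -82.2 y range -131.0 -29.4
42.4917
```

View pics/w_rack.png

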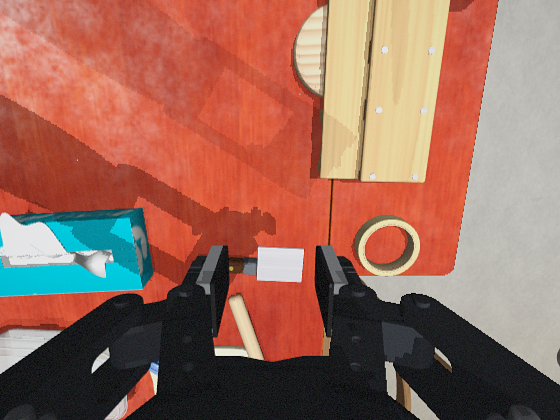

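The rack's front right corner is at about (320,178) and the wheel rim at (297,50). The rim reads about 2.5 mm short of home, so I'll give it a firmer confirming push.

```bash
python3 - <<'E'
from h import *
J(.42,-.08,.2,pi); L(.48,-.08,.05); L(.48,-.08,.008,.08); f0=np.array(observe()["ft_force"])
print(L(.518,-.080,.008,.04,max_force=10),observe()["ft_force"]-f0)
print(L(.540,-.080,.008,.015,max_force=12),observe()["eef_pos"],observe()["ft_force"]-f0)
L(.47,-.08,.008); L(.45,-.08,.2,.2)
J(.46,-.12,.30,pi/2)
c,im,d=snap("wrist");P=cloud(c,d);H=P[...,2]
w=(H>.022)&(H<.034)&(P[...,0]>.49)&(P[...,0]<.575)&(abs(P[...,1]+.08)<.06)&(im[...,1]>110)
v,u=np.nonzero(w);q=cast(c,np.c_[u,v],.028)*1000;print("rim min x",q[:,0].min().round(1),q[:,1].min(),q[:,1].max())
for z,lo,hi in((.076,.07,.083),(.055,.049,.061)):
    b=(H>lo)&(H<hi)&(P[...,0]>.55)&(P[...,0]<.72)&(abs(P[...,1]+.08)<.08);v,u=np.nonzero(b);q=cast(c,np.c_[u,v],z)*1000
    e=np.array([(y,q[abs(q[:,1]-y)<2][:,0].min()) for y in range(-120,-20,5) if (abs(q[:,1]-y)<2).sum()>3]);f=np.polyfit(e[:,0],e[:,1],1);print(z,np.polyval(f,-80),f[0])
print(observe()["time_s"])
E
```

```text
False [-0.2931296  -0.62161423  1.08669419]
True [ 0.52383612 -0.07966946 -0.0178162 ] [-1.58119117 -0.91594501  2.69324655]
rim min x 528.5 -134.22213767124592 -25.744826236928066
0.076 613.6750350207471 0.005891954559795306
0.055 564.7271519608532 0.005539477284150436
50.5083
```

Both pushes stop at x = 0.5238, so the wheel is home. Next is the left wide scraper, which goes into wide_slot_2.

```bash
cat >> h.py <<'E'
RO=np.array([.564,-.080]);RY=-.008
def rk(x,y): return RO+np.array([np.cos(RY)*x-np.sin(RY)*y,np.sin(RY)*x+np.cos(RY)*y])
def measure(bx,by,tag=None):
    """blade near (bx,by); returns grip point, axis angle"""
    J(bx-.04,by-.1,.25,pi/2); hold(.15); c,im,d=snap("wrist",tag);P=cloud(c,d);H=P[...,2];hsv=cv2.cvtColor(im,cv2.COLOR_RGB2HSV)
    near=(np.hypot(P[...,0]-bx,P[...,1]-by)<.10)&(d>0)
    b=max(blobs(near&(hsv[...,1]<60)&(hsv[...,2]>130)&(H<.014),100),key=lambda a:a.sum())
    v,u=np.nonzero(b);q=cast(c,np.c_[u,v],.004)[:,:2];(bc,sz,_)=cv2.minAreaRect((q*1000).astype(np.float32));bc=np.array(bc)/1000
    hm=max(blobs((np.hypot(P[...,0]-bc[0],P[...,1]-bc[1])<.16)&(H>.019)&(H<.03)&(d>0)&(hsv[...,2]<140),100),key=lambda a:a.sum())
    v,u=np.nonzero(hm);q=cast(c,np.c_[u,v],.024)[:,:2];(hc,hs,_)=cv2.minAreaRect((q*1000).astype(np.float32));hc=np.array(hc)/1000
    a=bc-hc;phi=np.arctan2(a[1],a[0]);g=bc-67.5e-3*np.array([np.cos(phi),np.sin(phi)])
    print("blade",bc.round(4),np.round(sz,1),"handle",hc.round(4),np.round(hs,1),"dist",np.hypot(*a).round(4),"grip",g.round(4),"phi",phi.round(3))
    return g,phi
def pick(g,phi):
    gripper_to(.045); J(g[0],g[1],.12,phi); L(g[0],g[1],.03,.12)
    print("touch",L(g[0],g[1],.006,.04,max_force=6),observe()["eef_pos"])
    gripper_to(.012,f_grip=80); print("grip",observe()["opening"],observe()["grasp_force"])
    L(g[0],g[1],.12,.1); print("up",observe()["opening"],observe()["grasp_force"])
def look(tag=None):
    hold(.15); c,im,d=snap("wrist",tag);o=observe();P=cloud(c,d)-np.array(o["eef_pos"])+[0,0,DZ];hsv=cv2.cvtColor(im,cv2.COLOR_RGB2HSV)
    yw=o["tcp_rot"][2];x=P[...,0]*np.cos(yw)+P[...,1]*np.sin(yw);y=-P[...,0]*np.sin(yw)+P[...,1]*np.cos(yw)
    m=(d>0)&(x>.02)&(x<.13)&(abs(y)<.05)&(abs(P[...,2])<.04)&(hsv[...,1]<60)&(hsv[...,2]>110)
    bl=blobs(m,100)
    if not bl: print("no blade seen");return
    b=max(bl,key=lambda a:a.sum());f=np.polyfit(x[b],P[...,2][b],1)
    r=cv2.minAreaRect((np.c_[x[b],y[b]]*1000).astype(np.float32))
    print("in hand: blade x",x[b].min().round(4),x[b].max().round(4),"y mid",((y[b].min()+y[b].max())/2).round(4),"rect",np.round(r[1],1),round(r[2],1),"z at root/tip",np.polyval(f,[.03,.105]).round(4),"opening",round(o["opening"],4))
E
python3 - <<'E'
from h import *
g,phi=measure(.474,.157,"m1")
pick(g,phi)
s=rk(-85,40) if 0 else rk(-.10,.040)
J(s[0],s[1],.12,RY); look("hand1"); print(observe()["time_s"],observe()["eef_pos"],s)
E
```

```text
blade [0.4742 0.1578] [59.9 74.7] handle [0.39   0.1773] [21.9 98.2] dist 0.0864 grip [0.4084 0.173 ] phi -0.227
touch False [ 0.40839954  0.17299012 -0.01908993]
grip 0.020176596244914247 78.99116300046444
up 0.020020318745836735 78.30012202262878
in hand: blade x 0.0296 0.1046 y mid -0.0002 rect [60.4 74.9] 89.9 z at root/tip [-0.0024 -0.0026] opening 0.0202
57.8583 [ 0.46416235 -0.03790563  0.09487019] [ 0.4643232  -0.03920129]
```

View pics/hand1.png

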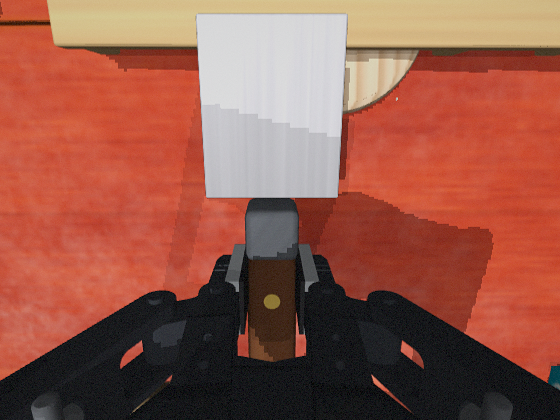

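The grip is clean: blade level, centred and 67 mm ahead. Now inserting.

```bash
cat >> h.py <<'E'
def insert(sy,tag=None):
    s=rk(-.10,sy);L(s[0],s[1],.12,.1); 
    L(s[0],s[1],.0635,.08); hold(.2); print("at",np.array(observe()["eef_pos"]).round(4),s.round(4)); look()
    a=rk(-.03,sy);print("in",L(a[0],a[1],.0635,.05,max_force=10),np.array(observe()["eef_pos"]).round(4)-np.r_[a,0])
    e=rk(.012,sy);print("deep",L(e[0],e[1],.0635,.05,max_force=12))
    e=rk(.027,sy);print("home",L(e[0],e[1],.0635,.015,max_force=15)); p=np.array(observe()["eef_pos"]);print("rack x",((p[:2]-rk(0,sy))@[np.cos(RY),np.sin(RY)]).round(4),"dy",(p[1]-rk(.02,sy)[1]).round(4),observe()["ft_force"],observe()["opening"])
    print("down",L(p[0],p[1],.0612,.02,max_force=5)); gripper_to(.045)
    L(p[0],p[1],.14,.12); hold(.1)
    if tag: snap("wrist",tag)
    print(observe()["time_s"])
E
python3 - <<'E'
from h import *
insert(.040,"ins1")
E
```

```text
at [ 0.4649 -0.0393  0.0391] [ 0.4643 -0.0392]
in hand: blade x 0.0299 0.1065 y mid -0.0002 rect [60.1 76.6] 89.9 z at root/tip [-0.0021 -0.0024] opening 0.0205
in False [-3.20956582e-04  6.12825532e-05  3.85000000e-02]
deep False
home True
rack x 0.0217 dy 0.0002 [-0.62079428 -1.10386114  0.84443877] 0.020143830177717436
down False
64.3167
```

View pics/ins1.png

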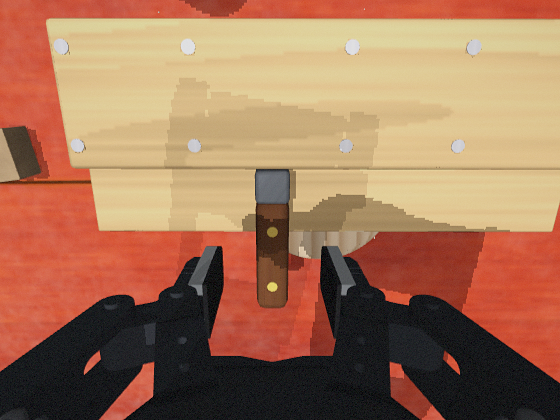

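The scraper is home with its handle against the roof board at (272,170). Next the narrow one.

```bash
python3 - <<'E'
from h import *
g,phi=measure(.507,.288,"m2")
pick(g,phi)
s=rk(-.10,.120)
J(s[0],s[1],.12,RY); look("hand2"); insert(.120,"ins2")
E
```

```text
blade [0.5073 0.2893] [36.1 74.6] handle [0.4209 0.2951] [21.5 98.2] dist 0.0866 grip [0.44   0.2938] phi -0.068
touch False [ 0.44004254  0.29386633 -0.01905053]
grip 0.01974608083693672 79.86445561051369
up 0.020094457836699522 79.36042226850986
in hand: blade x 0.0298 0.1046 y mid -0.0003 rect [74.8 36.1] 0.1 z at root/tip [-0.0024 -0.0025] opening 0.0201
at [0.4655 0.0408 0.0391] [0.465  0.0408]
in hand: blade x 0.0298 0.1063 y mid -0.0001 rect [76.5 37.2] 0.0 z at root/tip [-0.0022 -0.0025] opening 0.0203
in False [-2.60949755e-04  6.38425395e-05  3.84000000e-02]
deep False
home True
rack x 0.0218 dy 0.0001 [-0.46754076 -0.03312922  1.68542195] 0.0200805949669132
down False
78.3917
```

View pics/ins2.png

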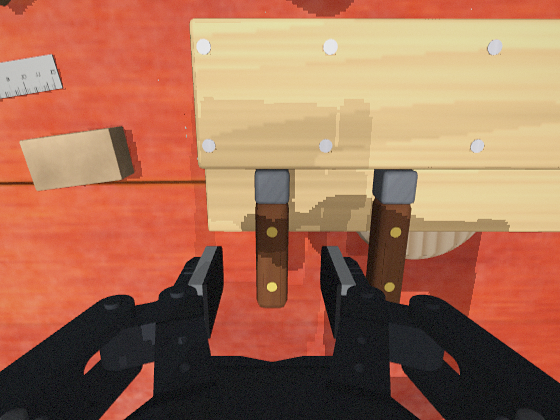

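Both are home at (272,170) and (395,170). Last is the right wide scraper.

```bash
python3 - <<'E'
from h import *
J(.40,-.15,.25,0)
g,phi=measure(.512,-.400,"m3")
pick(g,phi)
s=rk(-.10,-.120)
J(s[0],s[1],.12,RY); look("hand3"); insert(-.120,"ins3")
J(.40,.3,.3,pi/2); snap("top","top3"); snap("scene","scene3"); wheel("top"); print(observe()["time_s"])
a=cv2.imread("pics/top3.png")[130:330,120:440];b=cv2.imread("pics/ins3.png");s=cv2.imread("pics/scene3.png")[120:330,120:440]
cv2.imwrite("pics/fin.png",np.vstack([np.hstack([cv2.resize(a,(400,290)),cv2.resize(s,(400,290))]),np.hstack([cv2.resize(b,(400,290))]*2)]))
E
```

```text
blade [ 0.5124 -0.3988] [60.2 74.7] handle [ 0.4257 -0.3952] [21.7 98.3] dist 0.0867 grip [ 0.4449 -0.396 ] phi -0.042
touch False [ 0.44493087 -0.3960136  -0.01906198]
grip 0.02045616862847102 80.52384987473488
up 0.020111424974961545 79.9709551781416
in hand: blade x 0.0299 0.1052 y mid -0.0003 rect [75.2 60.3] 0.1 z at root/tip [-0.0022 -0.0023] opening 0.0202
at [ 0.4635 -0.1995  0.0391] [ 0.463  -0.1992]
in hand: blade x 0.0298 0.1063 y mid -0.0003 rect [60.6 76.5] 89.9 z at root/tip [-0.0022 -0.0025] opening 0.0203
in False [-2.40970235e-04 -4.38374195e-05  3.85000000e-02]
deep False
home True
rack x 0.0213 dy 0.0003 [ 0.12665777 -0.63771128  1.06503484] 0.01976054122364068
down False
93.825
95.9833
```

View pics/fin.png

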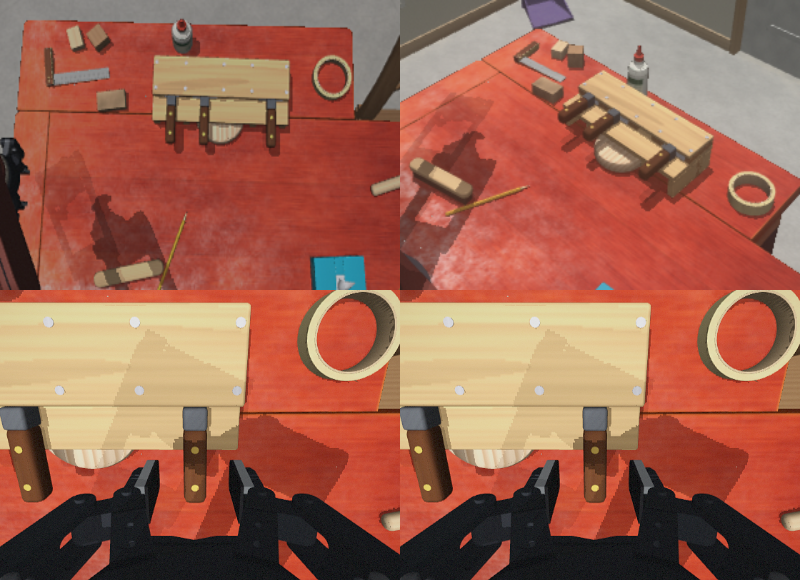

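The three handles rest against the roof board, the wheel is in the bay, and the bystanders haven't moved.

```bash
python3 -c "
from plant import *
print(job_done())"
```

```text
the job is handed in; nothing more can be done
None
```

I handed the job in at about 96 s: the wheel is pushed home in the bay, all three scrapers that were out are fully in slots of their own width, and the final pictures show the other things where they were.

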